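Press a lathe slide plate home under its keeper lip

ROBOT

A 7-joint arm with a two-finger parallel gripper is mounted at the origin on the work surface. World frame = base frame: x ahead of the robot, y to its left, z up, the work surface at z = 0. Lengths are in m, angles in rad, forces in N, time in s.
With the tool pointing down it reaches from about 0.4 to 0.85 m from the base axis. Payload 4.5 kg.
Tool frame: the origin (TCP) lies midway between the tips of the shut fingers; the grasp point (between the pads) lies 19 mm behind it; z points along the fingers, y is the direction in which the jaws open and shut (so a half turn about z gives the same grasp; the last joint's range is limited). The gripper opens to 88 mm and grips with 3 to 60 N. Pads are 18 mm wide; open, the fingers measure 123 mm over their backs; the gripper's body (75 mm by 187 mm) begins 45 mm behind the grasp point.
Start: joints at [-1.203, 0.689, -0.195, 1.565, 0.157, 0.902, -0.215], TCP at [0.205, 0.591, 0.239] pointing down, gripper open.
Joint ranges: [-3.01, 3.01], [-0.46, 2.08], [-1.47, 1.51], [0.13, 2.56], [-1, 4.14], [0.04, 2.09], [-2.66, 2.66]. Speed limits (rad/s): [2.57, 2.57, 3.14, 3.14, 3.14, 3.14, 3.14].

INTERFACE

Orientations are given as a unit quaternion [x, y, z, w].
In Python, from plant import r gives the robot as it stands.
- The arm moves only by the tool play_rows, never from a script. Its argument "targets" is a list of rows, each a list of 6 numbers: the shift along the tool's x, y, z in m, then the turn, a rotation vector about the tool's x, y, z in rad. In form: [[tx, ty, tz, rx, ry, rz], ...]. A call has 1 to 5 rows; each row shifts and turns the pose as measured when the row begins, along the tool's axes as they then stand; what a row does not reach is not made up. A row lasts 1/12 s, in which the tool goes at most 41.7 mm and 7.16 degrees, less where a joint would pass 70% of its speed; a pose out of reach is approached as far as the arm can. A call is refused whole if a number of a shift passes 0.0417 or a number of a turn 0.125, either way. A call with a gripper value outside its range is refused whole. "hand" is the opening, from 0 (shut) to 1 (fully open), set as the call begins (left out, the last holds). The fingers move at their own pace and stop on an object; "squeeze" is the grip in N (left out, the last holds). Time passes only in rows, so rows that do not move let the fingers close. It gives the time, the measured TCP pose, the force and the opening at its end, in the units of the state.
- r.get_state(): the state, without advancing time (a new reading comes with each control period).
- r.snapshot(name): name is "scene" or "side" or "wrist"; returns the picture (400x640x3 uint8, blue, green, red); there is no depth.
- r.get_calibration(name): a dict with "intrinsics" (3x3 intrinsics, pixels), "R" (3x3) and "t" (3): a world point X has camera coordinates R X + t; the wrist camera has in their place "hand_eye" (4x4, takes a point from camera to tool coordinates, whose origin is the TCP and whose axes are the flange's). Camera axes: x right, y down, z forward; pixel columns grow to the right and rows downward; lengths in m; the calibration is good to about 2 mm. A picture is of the moment at which its call begins: read the wrist's pose just before it. get_calibration takes no time and is no camera call.
- r.finish_job(): hands the job in, once; it reports no verdict.
Trained networks look in the newest picture that a camera, given by its name, has taken for a name from the list of things; names that differ only in an ending like _2 or _b are one class to them, and where a whole thing is asked for, a point or a joint stands for the part that bears it (a point fixed in the world has none). Each returns a list of dicts, best first, with "confidence" (0 to 1); they miss things now and then, are a little off and sometimes report something else, mostly with a low value. They report only what shows in the picture. A call takes as long as a camera call. They do not tell look-alikes from the thing itself.
- r.search_frame(query, camera): "bbox" ([left, top, right, bottom] in pixels, round what is visible of it).
- r.tip_of(query, camera): "uv" ([column, row] in pixels: a listed point, or the origin of a listed thing).
The state is a dict: "clock": time; "q": joint angles; "qd": joint speeds; "joint_torque": joint torques, N m; "tool_pos": TCP position; "eef_rot": TCP orientation; "contact_force": force on the tool from outside, world axes, zero at the start; "moment": the same for the moment, N m; "opening": opening from 0.0 (shut) to 1.0 (fully open).
Only numpy, scipy, OpenCV 4.12 (cv2) and the standard library are available. Lean on these libraries where they do the work, as an engineer would, in place of code of your own. Each camera call takes 0.05 s, during which the arm holds its last target. There are 200 camera calls.

TASK

Swing the hasp off its staple and well open, about a right angle, so that the mouth of the slide bed is clear; then take the slide plate with the flat upright rib (not the one with the round post) and push it nose first under the keeper lip until it has driven the sprung stop all the way back. Finish while still holding it with the fingers, pressed fully home against the spring, so that it could be clamped: do not let go. Leave the other things on the bench where they are.

Things in the scene. Friction and masses are not known exactly. Their poses are not given: they have to be found in the camera images.
- bed: Slide bed, a fixed aluminium slab 200 x 94 x 30 mm. Origin: on the table, under the middle of the keeper lip's front edge; x is the level direction in which the plate is pushed in, y across the bed, z up. The bare level apron before the lip (top at z = 30 mm) runs from x = -110 mm to 0; behind the lip the channel is open above and shows the stop.
- mouth (a point): Middle of the lip's front edge, on the bed's top surface (30 mm up). The lip bridges the bed from bed x = 0 to 25 mm, underside at z = 42 mm, top at 50 mm (12 mm gap for the 7 mm plate). Side walls from x = 0 back, top at 50 mm, leave a channel 65 mm wide with a funnel mouth about 76 mm wide.
- hasp (a joint): Hasp angle, rad: 0 = closed, across the mouth over its staple, pointing from its pin along the bed's -y; grows to 2.2 as the free end swings out towards the bed's -x and on round to the pin's side. At 1.57 it points to the bed's -x. Starts at 0 to 0.3. Light friction (0.06 N m) keeps it where it is left; no spring.
- hasp_pin (a point): Axis of the hasp's upright hinge pin, at the mouth's +y side (bed x = -12, y = +56 mm), at the strap's mid height, 47 mm over the table.
- hasp_tab (a point): Middle of the steel block at the hasp's free end, 131 mm from the pin axis: 44 mm along the strap, 10 mm thick, 32 mm tall (36 to 68 mm over the table). When closed it stands out beyond the bed's -y side, free before and behind. The strap is 5 mm thick, 36 to 58 mm over the table; a small staple 43 mm from the bed's middle passes through it.
- stop (a joint): Travel of the brass sprung stop bar in the channel, m: 0 = sprung forward, 0.010 = all the way back against a solid end. Needs about 4 N to start and 9 N at the end of its travel; it springs back if let go.
- stop_face (a point): Middle of the stop bar's front face (bar 56 mm wide, 11 mm tall), which the plate's nose meets. Sprung forward it lies 28 to 40 mm behind the lip's front edge.
- plate: The slide plate to be used: aluminium, 130 x 60 x 7 mm, 0.14 to 0.28 kg, lying flat on the table at the start, with an upright flat rib across it: 12 mm thick along the plate, 40 mm wide, top 43 mm over the underside. Origin: underside, below the middle of the rib; x points to the nose (95 mm ahead; the tail is 35 mm behind), y along the rib, z up.
- plate_rib (a point): Middle of the rib's graspable part, 30 mm over the plate's underside.
- plate_nose (a point): Middle of the plate's leading edge, 95 mm ahead of the rib's middle, at half the plate's thickness.
- round_plate: Another plate of the same size and metal, but with a round post (22 mm diameter, top 43 mm up) instead of the rib: leave it. Origin under the post, x to its nose.
- handwheel: Loose aluminium handwheel, 84 mm diameter, 12 mm thick, with a brass handle to 40 mm height. Bystander; origin under its middle.
- tool_block: Loose brass tool holder block 44 x 44 x 52 mm with a groove. Bystander; origin under its middle.
- clamp_lever: Loose black clamp lever, about 105 mm long, 30 mm tall. Bystander; origin under its hub, x along the lever.
- wrench: Loose steel wrench 150 mm long lying on the table. Bystander; x along it.
- flange: Loose dark steel disc, 88 mm diameter, 18 mm tall with screws. Bystander; origin under its middle.
- oiler: Loose grey bottle, 48 mm diameter, 120 mm tall. Bystander; origin under its middle.
Not all that is in view belongs to the job. What is shaped like the plate but green, orange or turquoise is not meant.

How it is judged:
By the outcome, as a careful person would: the job done as asked, in the order asked, and still so for the second after the job is handed in, while the arm keeps its last pose, push and grip.
It also fails if it takes over 66 s, if anything falls off the work surface, if the arm or the gripper's body presses on something with over 40 N, if the wrist force passes 120 N, or if a joint passes its speed limit or range.

## Working session

There is one attempt and no reset: what is moved stays moved. The work goes in short steps, Python scripts to look and compute and a tool call to move; the robot and the scene stay as the last step left them, time stands still between calls to the robot, and variables do not carry over. Pictures are saved under pics/ and viewed, on a budget of 10 in all, crops included, one or two more only if the job needs it, and the job is handed in when it is done.

Besides the shell and the picture viewer there is one more tool, called after ">>>" by a JSON object that holds its "method" and its "body", one argument or row to a line. play_rows: Moves the arm, as the interface text tells. Its arguments: {"type":"object","properties":{"targets":{"type":"array","items":{"type":"array","items":{"type":"number"}}},"hand":{"type":"number"},"squeeze":{"type":"number"}},"required":["targets"]}

```bash
ls; mkdir -p pics; cat > h.py <<'E'
import numpy as np, cv2
from scipy.spatial.transform import Rotation as Ro
from plant import r
def cam(n):
    c=r.get_calibration(n); K=np.array(c["intrinsics"])
    if "R" in c: return K,np.array(c["R"]),np.array(c["t"])
    s=r.get_state(); H=np.array(c["hand_eye"]); Rt=Ro.from_quat(s["eef_rot"]).as_matrix()
    Rwc=Rt@H[:3,:3]; p=Rt@H[:3,3]+s["tool_pos"]
    return K,Rwc.T,-Rwc.T@p
def onz(c,uv,z):
    K,R,t=c; d=R.T@np.linalg.inv(K)@[uv[0],uv[1],1]; o=-R.T@t
    return o+d*(z-o[2])/d[2]
def proj(c,X):
    K,R,t=c; p=K@(R@np.array(X)+t); return p[:2]/p[2]
def tri(cs,uvs):
    A=[];b=[]
    for (K,R,t),uv in zip(cs,uvs):
        d=R.T@np.linalg.inv(K)@[uv[0],uv[1],1]; d/=np.linalg.norm(d); P=np.eye(3)-np.outer(d,d); A.append(P); b.append(P@(-R.T@t))
    return np.linalg.solve(sum(A),sum(b))
E
python3 - <<'E'
from h import *
ims=[]
s=r.get_state(); print(s["tool_pos"],s["eef_rot"],s["clock"])
H={"mouth":.03,"hasp_pin":.047,"hasp_tab":.052,"plate":0,"plate_rib":.03,"plate_nose":.0035,"round_plate":0,"bed":0}
for n in("scene","side"):
    im=r.snapshot(n); cv2.imwrite(f"pics/{n}0.png",im); c=cam(n)
    print(n,-c[1].T@c[2])
    for k,z in H.items():
        for d in r.tip_of(k,n)[:3]: print(n,k,np.round(d["uv"]),round(d["confidence"],2),np.round(onz(c,d["uv"],z),3))
E
```

```text
pics
[0.20462049 0.58987552 0.23790926] [ 1.66096752e-01  9.86109025e-01 -9.24480126e-04 -7.52696283e-05] 0.0
scene [ 1.33408777 -0.24273227  0.94627368]
scene mouth [339. 232.] 0.87 [0.63  0.001 0.03 ]
scene hasp_pin [356. 222.] 0.84 [0.618 0.056 0.047]
scene hasp_tab [311. 224.] 0.84 [ 0.599 -0.073  0.052]
scene plate [177. 178.] 0.96 [ 0.254 -0.456  0.   ]
scene plate [224. 187.] 0.9 [ 0.333 -0.308  0.   ]
scene plate [234. 216.] 0.69 [ 0.468 -0.288  0.   ]
scene plate_rib [221. 181.] 0.95 [ 0.335 -0.312  0.03 ]
scene plate_rib [177. 178.] 0.82 [ 0.288 -0.45   0.03 ]
scene plate_rib [232. 209.] 0.81 [ 0.467 -0.29   0.03 ]
scene plate_nose [226. 243.] 0.98 [ 0.571 -0.32   0.003]
scene plate_nose [195. 236.] 0.73 [ 0.526 -0.406  0.003]
scene plate_nose [246. 168.] 0.68 [ 0.262 -0.224  0.003]
scene round_plate [410. 184.] 0.88 [0.464 0.298 0.   ]
scene bed [344. 234.] 0.76 [0.617 0.021 0.   ]
scene bed [467. 213.] 0.5 [0.629 0.416 0.   ]
side [0.39965349 0.83276111 0.68318989]
side mouth [269. 218.] 0.78 [ 0.631 -0.001  0.03 ]
side mouth [284. 154.] 0.7 [ 0.661 -0.359  0.03 ]
side hasp_pin [271. 229.] 0.82 [0.608 0.066 0.047]
side hasp_tab [279. 198.] 0.51 [ 0.618 -0.066  0.052]
side plate [400. 158.] 0.88 [ 0.26  -0.453  0.   ]
side plate [348. 153.] 0.77 [ 0.447 -0.455  0.   ]
side plate [336. 177.] 0.63 [ 0.475 -0.287  0.   ]
side plate_rib [398. 150.] 0.8 [ 0.27  -0.452  0.03 ]
side plate_rib [344. 144.] 0.73 [ 0.463 -0.466  0.03 ]
side plate_rib [382. 168.] 0.66 [ 0.328 -0.318  0.03 ]
side plate_nose [311. 170.] 0.91 [ 0.561 -0.316  0.003]
side plate_nose [329. 155.] 0.78 [ 0.513 -0.424  0.003]
side plate_nose [399. 190.] 0.73 [ 0.274 -0.23   0.003]
side round_plate [308. 321.] 0.79 [0.479 0.297 0.   ]
side bed [272. 229.] 0.71 [0.624 0.008 0.   ]
side bed [262. 175.] 0.37 [ 0.716 -0.262  0.   ]
side bed [312. 168.] 0.16 [ 0.559 -0.329  0.   ]
```

```bash
python3 - <<'E'
import cv2,numpy as np
a=cv2.imread("pics/scene0.png");b=cv2.imread("pics/side0.png")
A=cv2.resize(a[130:300,120:500],(800,358),interpolation=cv2.INTER_CUBIC)
cv2.imwrite("pics/v1.png",A)
B=cv2.resize(b[110:350,200:460],(650,600),interpolation=cv2.INTER_CUBIC)
cv2.imwrite("pics/v2.png",B)
E
```

```text
(no output)
```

View pics/v1.png

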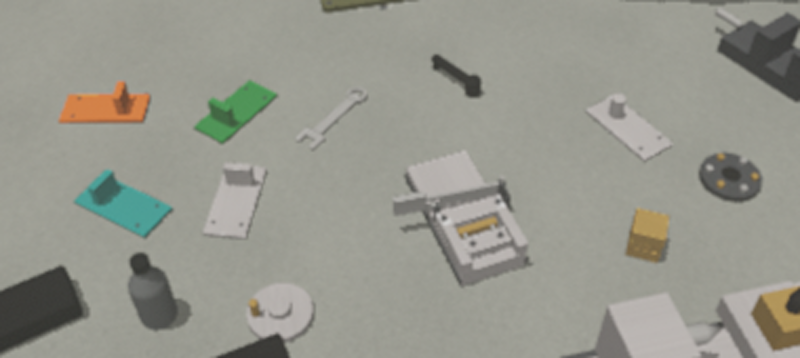

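View pics/v2.png

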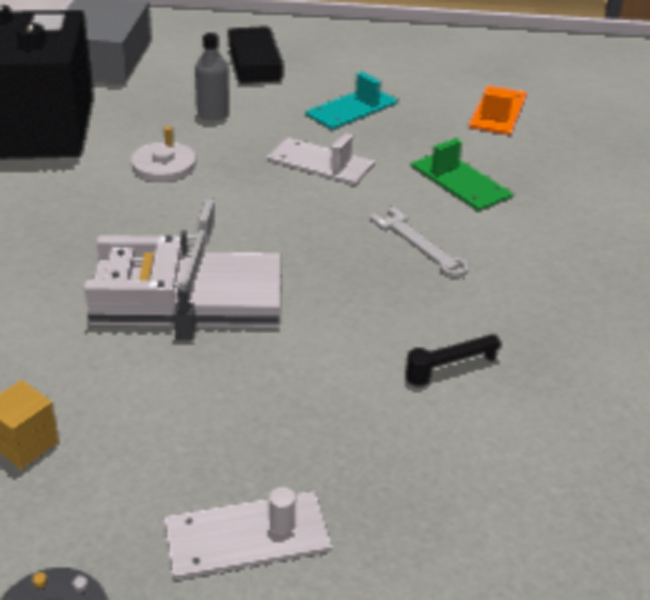

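The view shows the silver rib plate in the middle left (scene crop about 237,178) and the bed with its hasp closed at about (450,205). The round-post plate is off to the right. The coloured lookalikes are further left. Next I'll go above the bed for a close look.

```bash
cat >> h.py <<'E'
def plan(P,yaw=None,vmax=.040,wmax=.12):
    """rows to bring TCP to P with tool y at world yaw (rad), tool down"""
    s=r.get_state(); p=np.array(s["tool_pos"]); R=Ro.from_quat(s["eef_rot"])
    y=R.as_matrix()[:,1]
    if yaw is None: yaw=np.arctan2(y[1],y[0])
    Y=np.array([np.cos(yaw),np.sin(yaw),0]);Z=np.array([0,0,-1.]);G=Ro.from_matrix(np.c_[np.cross(Y,Z),Y,Z])
    d=np.array(P)-p; w=(G*R.inv()).as_rotvec()
    n=int(max(np.ceil(np.linalg.norm(d)/vmax),np.ceil(np.linalg.norm(w)/wmax),1))
    rows=[]
    for i in range(n):
        Rl=Ro.from_rotvec(w*i/n)*R
        rows.append(np.r_[Rl.inv().apply(d/n),R.inv().apply(w/n)])
    for i in range(0,n,5): print([list(map(float,np.round(x,4))) for x in rows[i:i+5]])
def st():
    s=r.get_state();R=Ro.from_quat(s["eef_rot"]).as_matrix();print("t",round(s["clock"],2),"pos",np.round(s["tool_pos"],4),"yawY",round(np.arctan2(R[1,1],R[0,1]),3),"tilt",np.round(R[:2,2],3),"F",np.round(s["contact_force"],1),"op",round(s["opening"],3),"q",np.round(s["q"],2))
E
python3 - <<'E'
from h import *
st(); print(np.round(r.get_calibration("wrist")["hand_eye"],3), r.get_calibration("wrist")["intrinsics"])
plan([.55,-.02,.27],0.03)
E
```

```text
t 0.9 pos [0.2047 0.5905 0.2387] yawY 1.237 tilt [0. 0.] F [ 1.2 -0.1  0.8] op 0.996 q [-1.2   0.69 -0.19  1.57  0.16  0.9  -0.22]
[[ 0.001 -0.948 -0.319  0.085]
 [ 1.     0.     0.     0.   ]
 [-0.    -0.319  0.948 -0.145]
 [ 0.     0.     0.     1.   ]] [[312.93722866   0.         316.32051174]
 [  0.         312.93722866 198.33314857]
 [  0.           0.           1.        ]]
[[-0.0292, -0.0258, -0.0017, 0.0, -0.0, 0.0671], [-0.0309, -0.0237, -0.0017, 0.0, -0.0, 0.0671], [-0.0324, -0.0216, -0.0017, 0.0, -0.0, 0.0671], [-0.0338, -0.0194, -0.0017, 0.0, -0.0, 0.0671], [-0.035, -0.0171, -0.0017, 0.0, -0.0, 0.0671]]
[[-0.0361, -0.0147, -0.0017, 0.0, -0.0, 0.0671], [-0.037, -0.0123, -0.0017, 0.0, -0.0, 0.0671], [-0.0377, -0.0098, -0.0017, 0.0, -0.0, 0.0671], [-0.0383, -0.0072, -0.0017, 0.0, -0.0, 0.0671], [-0.0387, -0.0046, -0.0017, 0.0, -0.0, 0.0671]]
[[-0.0389, -0.002, -0.0017, 0.0, -0.0, 0.0671], [-0.039, 0.0006, -0.0017, 0.0, -0.0, 0.0671], [-0.0388, 0.0032, -0.0017, 0.0, -0.0, 0.0671], [-0.0385, 0.0058, -0.0017, 0.0, -0.0, 0.0671], [-0.0381, 0.0084, -0.0017, 0.0, -0.0, 0.0671]]
[[-0.0374, 0.0109, -0.0017, 0.0, -0.0, 0.0671], [-0.0366, 0.0134, -0.0017, 0.0, -0.0, 0.0671], [-0.0356, 0.0158, -0.0017, 0.0, -0.0, 0.0671]]
```

>>> {"method": "play_rows", "body": {
  "targets": [
    [-0.029,-0.026,-0.0017,0,0,0.067],
    [-0.031,-0.024,-0.0017,0,0,0.067],
    [-0.0325,-0.0215,-0.0017,0,0,0.067],
    [-0.034,-0.0195,-0.0017,0,0,0.067],
    [-0.035,-0.017,-0.0017,0,0,0.067]
  ],
  "hand": 0
}}

```text
clock: 1.32
tool_pos: [0.2953, 0.4249, 0.2455]
eef_rot: [0.326, 0.945, 0.004, -0.004]
contact_force: [0.1, 0.1, -0.7]
opening: 0.645
```

>>> {"method": "play_rows", "body": {
  "targets": [
    [-0.036,-0.0145,-0.0017,0,0,0.067],
    [-0.037,-0.012,-0.0017,0,0,0.067],
    [-0.0375,-0.01,-0.0017,0,0,0.067],
    [-0.038,-0.007,-0.0017,0,0,0.067],
    [-0.0385,-0.0045,-0.0017,0,0,0.067]
  ]
}}

```text
clock: 1.73
tool_pos: [0.3942, 0.2481, 0.2531]
eef_rot: [0.486, 0.874, 0.005, -0.005]
contact_force: [1.2, -0.0, 0.4]
opening: 0.269
```

>>> {"method": "play_rows", "body": {
  "targets": [
    [-0.039,-0.002,-0.0017,0,0,0.067],
    [-0.039,0.0006,-0.0017,0,0,0.067],
    [-0.0388,0.003,-0.0017,0,0,0.067],
    [-0.0385,0.006,-0.0017,0,0,0.067],
    [-0.038,0.0085,-0.0017,0,0,0.067]
  ]
}}

```text
clock: 2.15
tool_pos: [0.4912, 0.0682, 0.2609]
eef_rot: [0.631, 0.776, 0.006, -0.005]
contact_force: [1.2, 0.6, 0.4]
opening: 0.001
```

>>> {"method": "play_rows", "body": {
  "targets": [
    [-0.0375,0.011,-0.0017,0,0,0.067],
    [-0.0365,0.0135,-0.0017,0,0,0.067],
    [-0.0355,0.016,-0.0017,0,0,0.067],
    [0,0,0,0,0,0]
  ]
}}

```text
clock: 2.48
tool_pos: [0.5515, -0.0504, 0.2661]
eef_rot: [0.714, 0.7, 0.006, -0.001]
contact_force: [0.1, -0.4, -0.5]
opening: 0.002
```

```bash
python3 - <<'E'
from h import *
st(); c=cam("wrist"); im=r.snapshot("wrist"); cv2.imwrite("pics/w1.png",im)
for k,z in {"mouth":.03,"hasp_pin":.047,"hasp_tab":.052,"bed":0,"stop_face":.0355}.items():
    for d in r.tip_of(k,"wrist")[:2]: print(k,np.round(d["uv"]),round(d["confidence"],2),np.round(onz(c,d["uv"],z),4))
E
```

```text
t 2.48 pos [ 0.5515 -0.0504  0.2661] yawY -0.021 tilt [0.008 0.01 ] F [ 0.1 -0.4 -0.5] op 0.002 q [-0.05  0.56  0.1   1.77 -0.09  0.82  0.08]
mouth [374. 115.] 0.57 [0.6214 0.0105 0.03  ]
hasp_pin [363.  67.] 0.64 [0.6039 0.0621 0.047 ]
hasp_tab [363. 182.] 0.61 [ 0.6069 -0.0659  0.052 ]
bed [373. 112.] 0.96 [0.625  0.0123 0.    ]
stop_face [399. 111.] 0.74 [0.6489 0.0141 0.0355]
```

View pics/w1.png

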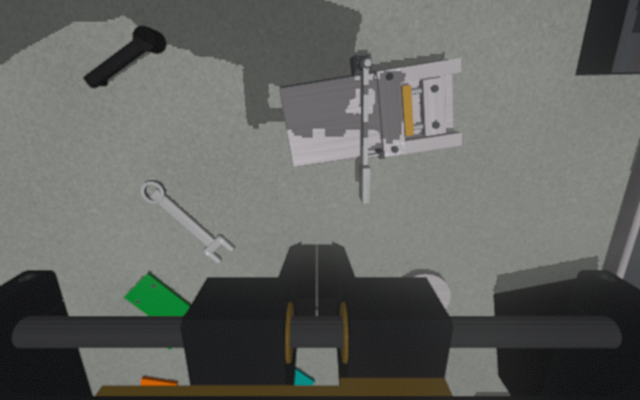

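The wrist view shows the bed, with its apron front corners at (281,87) and (294,166) and its rear ends at (460,58) and (462,147). The hasp strap runs from the pin at (364,62) to the tab end at (366,203). I'll fit the bed pose.

```bash
cat > fit.py <<'E'
from h import *
from scipy.optimize import least_squares
def fitbed(obs,c,x0=(.625,.01,0.1)):
    B=np.array([o[0] for o in obs])/1000.;U=np.array([o[1] for o in obs])
    def W(p): 
        q=np.c_[B[:,0]*np.cos(p[2])-B[:,1]*np.sin(p[2])+p[0],B[:,0]*np.sin(p[2])+B[:,1]*np.cos(p[2])+p[1],B[:,2]]; return q
    f=lambda p:(np.array([proj(c,w) for w in W(p)])-U).ravel()
    s=least_squares(f,x0,loss="soft_l1"); print("bed",np.round(s.x,4)); print(np.round(f(s.x).reshape(-1,2),1).tolist()); return s.x
E
python3 - <<'E'
from fit import *
c=cam("wrist")
p=fitbed([((-110,47,30),(281,87)),((-110,-47,30),(294,166)),((90,47,50),(460,58)),((90,-47,50),(462,147)),((-12,56,58),(364,62))],c)
R=np.array([[np.cos(p[2]),-np.sin(p[2])],[np.sin(p[2]),np.cos(p[2])]])
pin=p[:2]+R@[-.012,.056]; print("pin",pin)
for uv in ((366,203),(363,168),(370,203)): 
    w=onz(c,uv,.068)[:2]; print(R.T@(w-p[:2]), R.T@(w-pin))
E
```

```text
bed [0.6186 0.0255 0.1399]
[[-2.7, -0.1], [-2.2, 0.6], [1.6, -0.1], [-0.1, -1.2], [2.3, 0.7]]
pin [0.59890259 0.07931024]
[-0.0280583  -0.09406042] [-0.0160583  -0.15006042]
[-0.02748341 -0.05249822] [-0.01548341 -0.10849822]
[-0.02347406 -0.09472018] [-0.01147406 -0.15072018]
```

```bash
python3 - <<'E'
from h import *
a=cv2.imread("pics/w1.png")[40:220,250:490]; b=cv2.imread("pics/scene0.png")[185:275,300:380]; d=cv2.imread("pics/side0.png")[185:245,230:320]
A=cv2.resize(a,(800,600),interpolation=cv2.INTER_CUBIC)
B=cv2.resize(b,(480,540),interpolation=cv2.INTER_CUBIC)
print(a.shape,b.shape)
cv2.imwrite("pics/v3.png",A)
D=cv2.resize(d,(540,360),interpolation=cv2.INTER_CUBIC)[:, :320]
C=np.zeros((540,800,3),np.uint8);C[:,:480]=B;C[:360,480:]=D
cv2.imwrite("pics/v4.png",C)
E
```

```text
(180, 240, 3) (90, 80, 3)
```

View pics/v3.png

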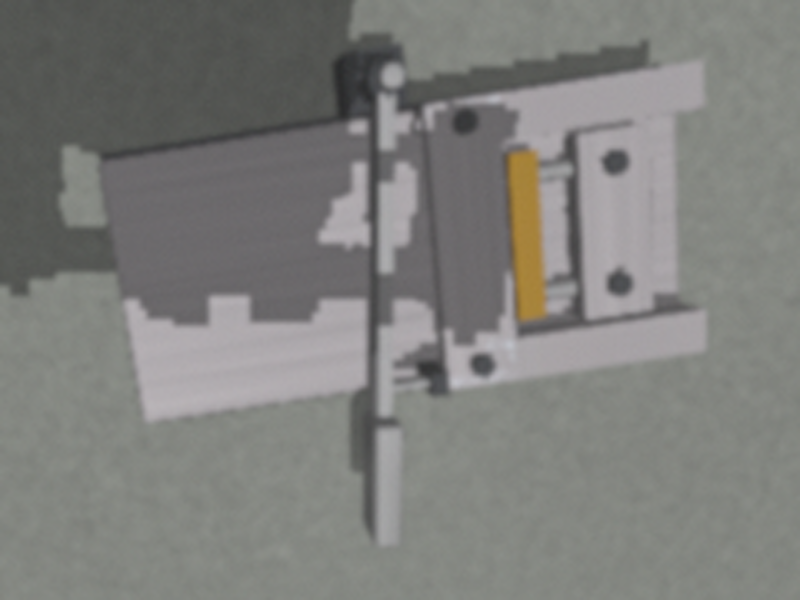

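View pics/v4.png

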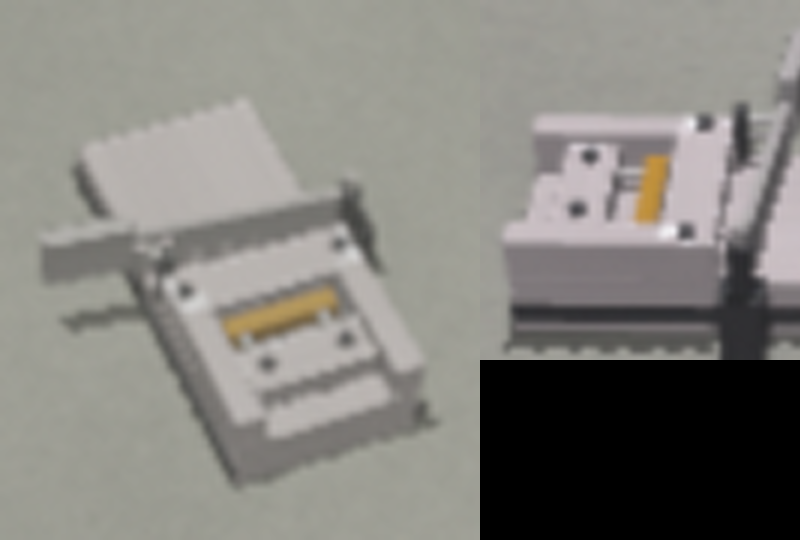

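```bash
python3 - <<'E'
from fit import *
w=[((-110,47,30),(280.9,87.1)),((-110,-47,30),(294.1,166.3)),((90,47,50),(461.2,58)),((90,-47,50),(461.5,145.6)),((0,47,50),(377.5,72.4)),((0,-47,50),(384,157))]
s=[((0,-47,50),(327.2,232.8)),((0,47,50),(357.5,223)),((90,47,50),(370.8,245.8)),((90,-47,50),(340.3,255.3)),((-110,-47,30),(313.3,210.3)),((-110,47,30),(340.8,201.7))]
d=[((90,47,50),(233.8,224.2)),((90,-47,50),(239.2,204.5)),((0,47,50),(270.3,225.8)),((90,47,0),(234.7,242.5))]
fitbed(w,cam("wrist"));fitbed(s,cam("scene"));fitbed(d,cam("side"))
for n in("scene","side","wrist"):
  c=cam(n);print(n,np.round(-c[1].T@c[2],3))
  for dd in r.tip_of("stop_face",n)[:1]: print(dd)
E
```

```text
bed [0.6192 0.0253 0.1409]
[[-2.1, 0.2], [-1.8, 0.6], [0.8, 0.1], [0.9, 0.4], [0.0, -1.3], [0.3, 0.1]]
bed [0.6315 0.01   0.141 ]
[[-0.1, -0.7], [-0.3, -0.3], [0.8, 0.3], [-0.1, 1.3], [-0.5, -0.4], [0.3, -0.1]]
bed [0.622  0.0123 0.1491]
[[0.0, 1.7], [-0.1, -0.0], [-0.9, 0.1], [1.2, -1.6]]
scene [ 1.334 -0.243  0.946]
{'uv': [346.0, 236.5], 'confidence': 0.44}
side [0.4   0.833 0.683]
{'uv': [278.4, 201.2], 'confidence': 0.47}
wrist [0.546 0.042 0.412]
{'uv': [398.8, 111.4], 'confidence': 0.74}
```

```bash
python3 - <<'E'
from fit import *
st(); c=cam("wrist"); im=r.snapshot("wrist"); st(); a=cv2.imread("pics/w1.png"); cv2.imwrite("pics/w2.png",im)
g=lambda i:cv2.cvtColor(i,cv2.COLOR_BGR2GRAY).astype(np.float32)[0:230,230:520]
print("shift",cv2.phaseCorrelate(g(a),g(im)))
for k,z in {"mouth":.03,"hasp_pin":.047,"hasp_tab":.052,"stop_face":.0355}.items():
    for d in r.tip_of(k,"wrist")[:1]: print(k,np.round(d["uv"]),round(d["confidence"],2),np.round(onz(c,d["uv"],z),4))
E
```

```text
t 2.93 pos [ 0.548  -0.0393  0.2655] yawY -0.004 tilt [0.002 0.018] F [0.4 0.6 0.1] op 0.001 q [-0.06  0.55  0.09  1.77 -0.09  0.82  0.08]
t 2.98 pos [ 0.5481 -0.0396  0.2655] yawY -0.004 tilt [0.002 0.017] F [-0.3 -0.2 -0. ] op 0.006 q [-0.06  0.55  0.09  1.77 -0.09  0.82  0.08]
shift ((0.5405605287875233, 0.20823971099187588), 0.10642615297105577)
hasp_pin [366.  79.] 0.78 [0.6014 0.063  0.047 ]
hasp_tab [367. 194.] 0.64 [ 0.6077 -0.0665  0.052 ]
stop_face [404. 126.] 0.56 [0.6501 0.0123 0.0355]
```

```bash
python3 - <<'E'
from fit import *
c=cam("wrist"); st(); a=cv2.imread("pics/w1.png"); b=cv2.imread("pics/w2.png")
def tr(uv,h=11):
    x,y=int(round(uv[0])),int(round(uv[1])); t=a[y-h:y+h+1,x-h:x+h+1]; m=cv2.matchTemplate(b[:260],t,cv2.TM_CCOEFF_NORMED); 
    m2=np.full_like(m,-1); y0,y1,x0,x1=max(y-h-10,0),y-h+35,x-h-20,x-h+30; m2[y0:y1,x0:x1]=m[y0:y1,x0:x1]
    _,v,_,l=cv2.minMaxLoc(m2); return (uv[0]+l[0]+h-x,uv[1]+l[1]+h-y),round(v,2)
w=[((-110,47,30),(280.9,87.1)),((-110,-47,30),(294.1,166.3)),((90,47,50),(461.2,58)),((90,-47,50),(461.5,145.6)),((0,47,50),(377.5,72.4)),((0,-47,50),(384,157))]
o=[]
for X,u in w: v,q=tr(u); print(u,v,q); o.append((X,v))
fitbed(o,c)
print(tr((366,198)))
E
```

```text
t 3.18 pos [ 0.5482 -0.0405  0.2655] yawY -0.006 tilt [0.003 0.017] F [ 0.7 -0.1  0.7] op 0.008 q [-0.06  0.55  0.09  1.77 -0.09  0.82  0.08]
(280.9, 87.1) (285.9, 91.1) 0.82
(294.1, 166.3) (298.1, 176.3) 0.99
(461.2, 58) (465.20000000000005, 73) 0.99
(461.5, 145.6) (464.5, 158.60000000000002) 0.99
(377.5, 72.4) (383.5, 86.4) 0.74
(384, 157) (388, 169) 0.99
bed [0.6263 0.0092 0.1199]
[[-0.9, 6.7], [-1.4, -0.2], [1.6, 0.3], [0.7, 0.5], [-0.2, -2.0], [0.1, -0.4]]
((369, 209), 0.99)
```

```bash
python3 - <<'E'
from h import *
plan([.655,-.064,.12],0.0,vmax=.033)
E
```

```text
[[-0.0042, 0.0178, 0.0242, 0.0004, -0.0028, -0.001], [-0.0042, 0.0178, 0.0242, 0.0004, -0.0028, -0.001], [-0.0041, 0.0178, 0.0242, 0.0004, -0.0028, -0.001], [-0.0041, 0.0178, 0.0242, 0.0004, -0.0028, -0.001], [-0.004, 0.0178, 0.0242, 0.0004, -0.0028, -0.001]]
[[-0.004, 0.0178, 0.0242, 0.0004, -0.0028, -0.001]]
```

>>> {"method": "play_rows", "body": {
  "targets": [
    [-0.004,0.018,0.024,0,-0.003,-0.001],
    [-0.004,0.018,0.024,0,-0.003,-0.001],
    [-0.004,0.018,0.024,0,-0.003,-0.001],
    [-0.004,0.018,0.024,0,-0.003,-0.001],
    [-0.004,0.018,0.024,0,-0.003,-0.001]
  ]
}}

```text
clock: 3.6
tool_pos: [0.6434, -0.0594, 0.1482]
eef_rot: [0.707, 0.707, 0.005, 0.004]
contact_force: [0.1, -0.9, 0.4]
opening: 0.004
```

>>> {"method": "play_rows", "body": {
  "targets": [
    [-0.004,0.018,0.024,0,-0.003,-0.001],
    [0,0,0,0,0,0],
    [0,0,0,0,0,0]
  ]
}}

```text
clock: 3.85
tool_pos: [0.6623, -0.0638, 0.1169]
eef_rot: [0.707, 0.708, 0.002, 0.003]
contact_force: [-0.4, 0.4, 0.3]
opening: 0.002
```

```bash
python3 - <<'E'
from h import *
st()
plan([.655,-.064,.042],0.0,vmax=.02)
E
```

```text
t 3.85 pos [ 0.6623 -0.0638  0.1169] yawY 0.001 tilt [ 0.007 -0.001] F [-0.4  0.4  0.3] op 0.002 q [-0.01  0.89  0.08  1.55 -0.09  0.7   0.11]
[[-0.0, -0.002, 0.0187, 0.0017, 0.0003, 0.0003], [-0.0, -0.0019, 0.0187, 0.0017, 0.0003, 0.0003], [-0.0, -0.0019, 0.0187, 0.0017, 0.0003, 0.0003], [-0.0, -0.0019, 0.0187, 0.0017, 0.0003, 0.0003]]
```

>>> {"method": "play_rows", "body": {
  "targets": [
    [0,-0.0015,0.0187,0.0015,0,0],
    [0,-0.0015,0.0187,0.0015,0,0],
    [0,-0.0015,0.0187,0.0015,0,0],
    [0,-0.0015,0.017,0.0015,0,0],
    [0,0,0,0,0,0]
  ]
}}

```text
clock: 4.27
tool_pos: [0.6569, -0.0633, 0.0493]
eef_rot: [0.707, 0.708, 0.002, 0.003]
contact_force: [-0.9, 0.2, 0.1]
opening: 0.006
```

```bash
cat > arc.py <<'E'
from h import *
import sys
st(); s=r.get_state(); p=np.array(s["tool_pos"]); pin=np.array([.607,.064])
R=Ro.from_quat(s["eef_rot"]).as_matrix()
def P(a,r_=.124): 
    h=.0175*np.cos(a)+.009*np.sin(a)+.005
    return pin+r_*np.array([-np.sin(a),-np.cos(a)])+h*np.array([np.cos(a),-np.sin(a)])
for a in [float(x) for x in sys.argv[1:]]:
    q=np.r_[P(a),.043]; print(a,np.round(q,3),"tool shift",np.round(R.T@(q-p),4)); p=q
E
python3 arc.py 0 .12 .24 .36 .48 .6 .72 .84 .96 1.08 1.2 1.32 1.44 1.5
```

```text
t 4.27 pos [ 0.6569 -0.0633  0.0493] yawY 0.001 tilt [ 0.008 -0.001] F [-0.9  0.2  0.1] op 0.006 q [-0.01  0.98  0.06  1.59 -0.1   0.57  0.11]
0.0 [ 0.63  -0.06   0.043] tool shift [ 0.0034 -0.0274  0.006 ]
0.12 [ 0.615 -0.062  0.043] tool shift [-0.0019 -0.0141 -0.0001]
0.24 [ 0.601 -0.062  0.043] tool shift [-0.0002 -0.0145 -0.0001]
0.36 [ 0.586 -0.061  0.043] tool shift [ 0.0015 -0.0147 -0.0001]
0.48 [ 0.572 -0.057  0.043] tool shift [ 0.0033 -0.0147 -0.0001]
0.6 [ 0.557 -0.052  0.043] tool shift [ 0.0052 -0.0144 -0.0001]
0.72 [ 0.543 -0.045  0.043] tool shift [ 0.0071 -0.0139 -0.0001]
0.84 [ 0.53  -0.036  0.043] tool shift [ 0.0089 -0.0131 -0.0001]
0.96 [ 0.518 -0.025  0.043] tool shift [ 0.0107 -0.012  -0.0001]
1.08 [ 0.508 -0.013  0.043] tool shift [ 0.0124 -0.0106 -0.0001]
1.2 [0.499 0.001 0.043] tool shift [ 0.0138 -0.009  -0.0001]
1.32 [0.491 0.016 0.043] tool shift [ 0.0151 -0.0072 -0.0001]
1.44 [0.486 0.032 0.043] tool shift [ 0.016  -0.0052 -0.0001]
1.5 [0.484 0.04  0.043] tool shift [ 0.0083 -0.0018 -0.    ]
```

>>> {"method": "play_rows", "body": {
  "targets": [
    [0.0017,-0.0137,0.003,0.003,0,0],
    [0.0017,-0.0137,0.003,0.003,0,0],
    [-0.002,-0.014,0,0,0,0],
    [0,-0.0145,0,0,0,0],
    [0.0015,-0.0147,0,0,0,0]
  ]
}}

```text
clock: 4.68
tool_pos: [0.5907, -0.0599, 0.0528]
eef_rot: [0.706, 0.708, 0.006, 0.007]
contact_force: [0.5, 0.4, 0.1]
opening: 0.004
```

```bash
python3 arc.py .48 .6 .72 .84 .96
```

```text
t 4.68 pos [ 0.5907 -0.0599  0.0528] yawY 0.002 tilt [ 0.019 -0.001] F [0.5 0.4 0.1] op 0.004 q [-0.01  0.91  0.05  1.81 -0.1   0.4   0.12]
0.48 [ 0.572 -0.057  0.043] tool shift [ 0.0026 -0.0193  0.0095]
0.6 [ 0.557 -0.052  0.043] tool shift [ 0.0052 -0.0144 -0.0003]
0.72 [ 0.543 -0.045  0.043] tool shift [ 0.0071 -0.0139 -0.0003]
0.84 [ 0.53  -0.036  0.043] tool shift [ 0.009  -0.0131 -0.0003]
0.96 [ 0.518 -0.025  0.043] tool shift [ 0.0107 -0.012  -0.0002]
```

>>> {"method": "play_rows", "body": {
  "targets": [
    [0.0026,-0.019,0.006,0.005,0,0],
    [0.005,-0.0145,0.003,0.004,0,0],
    [0.007,-0.014,0.001,0.004,0,0],
    [0.009,-0.013,0.001,0.003,0,0],
    [0.0107,-0.012,0.001,0.003,0,0]
  ]
}}

```text
clock: 5.1
tool_pos: [0.5218, -0.0282, 0.0521]
eef_rot: [0.708, 0.706, 0.006, 0.009]
contact_force: [1.2, -0.2, -0.0]
opening: 0.003
```

```bash
python3 - <<'E'
from h import *
im=r.snapshot("scene"); im2=r.snapshot("side")
c=cam("scene")
for d in r.tip_of("hasp_tab","scene")[:2]: print(d, onz(c,d["uv"],.052))
c=cam("side")
for d in r.tip_of("hasp_tab","side")[:2]: print(d, onz(c,d["uv"],.052))
E
python3 arc.py 1.08 1.2 1.32 1.44 1.5
```

```text
{'uv': [318.8, 215.0], 'confidence': 0.72} [ 0.49622272 -0.00288647  0.052     ]
t 5.3 pos [ 0.5225 -0.0278  0.0512] yawY -0.002 tilt [ 0.021 -0.004] F [-0.   0.1 -0.8] op 0.009 q [-0.06  0.87  0.04  2.03 -0.12  0.23  0.08]
1.08 [ 0.508 -0.013  0.043] tool shift [ 0.0147 -0.0151  0.0078]
1.2 [0.499 0.001 0.043] tool shift [ 0.0138 -0.0091 -0.0002]
1.32 [0.491 0.016 0.043] tool shift [ 0.015  -0.0072 -0.0002]
1.44 [0.486 0.032 0.043] tool shift [ 0.016  -0.0052 -0.0002]
1.5 [0.484 0.04  0.043] tool shift [ 0.0083 -0.0018 -0.0001]
```

>>> {"method": "play_rows", "body": {
  "targets": [
    [0.0147,-0.015,0.004,0.005,0,0],
    [0.0138,-0.009,0.002,0.004,0,0],
    [0.015,-0.007,0.001,0.003,0,0],
    [0.016,-0.005,0.001,0.002,0,0],
    [0.0125,-0.002,0,0,0,0]
  ]
}}

```text
clock: 5.72
tool_pos: [0.4945, 0.0365, 0.0456]
eef_rot: [0.713, 0.701, 0.005, 0.012]
contact_force: [-0.5, -0.7, -0.3]
opening: 0.007
```

>>> {"method": "play_rows", "body": {
  "targets": [
    [0,0,0,0,0,0],
    [0,0,0,0,0,0]
  ]
}}

```text
clock: 5.88
tool_pos: [0.4969, 0.0383, 0.0464]
eef_rot: [0.712, 0.702, 0.006, 0.013]
contact_force: [-0.5, -0.3, -0.0]
opening: 0.005
```

```bash
python3 - <<'E'
from h import *
for n in ("scene","side"):
  im=r.snapshot(n); c=cam(n)
  for d in r.tip_of("hasp_tab",n)[:2]:
    w=onz(c,d["uv"],.052);v=w[:2]-[.607,.064]; print(n,d["confidence"],w,"theta",np.arctan2(-v[0],-v[1])+.14)
E
python3 arc.py 1.5
```

```text
scene 0.51 [0.66180753 0.00944469 0.052     ] theta -0.6477044016966775
scene 0.25 [0.6033786  0.06577182 0.052     ] theta 2.165818627885795
side 0.77 [0.47853185 0.05854956 0.052     ] theta 1.6683953386131258
t 6.08 pos [0.4962 0.0376 0.0462] yawY -0.015 tilt [ 0.026 -0.01 ] F [ 0.2  0.2 -0.1] op 0.007 q [-0.21  0.87  0.05  2.11 -0.19  0.14 -0.01]
1.5 [0.484 0.04  0.043] tool shift [ 0.0023 -0.012   0.0028]
```

```bash
cat >> h.py <<'E'
E
python3 - <<'E'
from h import *
plan([.50,.0,.15],-.05,vmax=.03)
import h
s=dict(r.get_state())
class F:
    def get_state(self): return {**s,"tool_pos":np.array([.50,0,.15]),"eef_rot":Ro.from_matrix(np.c_[[np.sin(.05),np.cos(.05),0],[np.cos(.05),-np.sin(.05),0],[0,0,-1]]).as_quat()}
h.r=F(); plan([.465,-.255,.19],-.25)
E
```

```text
[[-0.0096, 0.0018, -0.0258, 0.0066, 0.0022, 0.0087], [-0.0096, 0.0017, -0.0259, 0.0066, 0.0022, 0.0087], [-0.0095, 0.0016, -0.0259, 0.0066, 0.0022, 0.0087], [-0.0094, 0.0015, -0.0259, 0.0066, 0.0022, 0.0087]]
[[-0.0366, -0.0032, -0.0057, 0.0, 0.0, 0.0286], [-0.0367, -0.0021, -0.0057, 0.0, 0.0, 0.0286], [-0.0368, -0.0011, -0.0057, 0.0, 0.0, 0.0286], [-0.0368, -0.0, -0.0057, 0.0, 0.0, 0.0286], [-0.0368, 0.001, -0.0057, 0.0, 0.0, 0.0286]]
[[-0.0367, 0.0021, -0.0057, 0.0, 0.0, 0.0286], [-0.0366, 0.0031, -0.0057, 0.0, 0.0, 0.0286]]
```

>>> {"method": "play_rows", "body": {
  "targets": [
    [-0.0096,0.0018,-0.026,0.006,0.002,0.009],
    [-0.0096,0.0018,-0.026,0.006,0.002,0.009],
    [-0.0096,0.0018,-0.026,0.006,0.002,0.009],
    [-0.0096,0.0018,-0.026,0.006,0.002,0.009]
  ]
}}

```text
clock: 6.42
tool_pos: [0.4972, -0.0025, 0.149]
eef_rot: [0.725, 0.688, -0.004, -0.004]
contact_force: [0.5, 0.9, 0.1]
opening: 0.003
```

>>> {"method": "play_rows", "body": {
  "targets": [
    [-0.0366,-0.003,-0.0057,0,0,0.0286],
    [-0.0367,-0.002,-0.0057,0,0,0.0286],
    [-0.0368,-0.001,-0.0057,0,0,0.0286],
    [-0.0368,0,-0.0057,0,0,0.0286],
    [-0.0368,0.001,-0.0057,0,0,0.0286]
  ],
  "hand": 1
}}

```text
clock: 6.83
tool_pos: [0.4769, -0.1887, 0.1843]
eef_rot: [0.772, 0.636, 0.001, -0.0]
contact_force: [1.2, 0.6, 0.0]
opening: 0.357
```

>>> {"method": "play_rows", "body": {
  "targets": [
    [-0.0367,0.002,-0.0057,0,0,0.0286],
    [-0.03,0.003,-0.0057,0,0,0.0286],
    [0,0,0,0,0,0],
    [0,0,0,0,0,0],
    [0,0,0,0,0,0]
  ]
}}

```text
clock: 7.25
tool_pos: [0.4614, -0.2751, 0.1984]
eef_rot: [0.798, 0.602, -0.001, 0.005]
contact_force: [0.0, 0.4, -0.5]
opening: 0.738
```

>>> {"method": "play_rows", "body": {
  "targets": [
    [0,0,0,0,0,0],
    [0,0,0,0,0,0],
    [0,0,0,0,0,0]
  ]
}}

```text
clock: 7.5
tool_pos: [0.4614, -0.2718, 0.1977]
eef_rot: [0.797, 0.604, -0.001, 0.003]
contact_force: [-0.2, 0.5, -0.7]
opening: 0.964
```

```bash
python3 - <<'E'
from h import *
st(); c=cam("wrist"); im=r.snapshot("wrist"); cv2.imwrite("pics/w3.png",im)
for k,z in {"plate":.0,"plate_rib":.03,"plate_nose":.0035}.items():
    for d in r.tip_of(k,"wrist")[:2]: print(k,np.round(d["uv"]),round(d["confidence"],2),np.round(onz(c,d["uv"],z),4))
c=cam("side");r.snapshot("side")
for d in r.tip_of("hasp_tab","side")[:2]:
    w=onz(c,d["uv"],.052);v=w[:2]-[.607,.064]; print(d["confidence"],w,"theta",np.arctan2(-v[0],-v[1])+.14)
st()
E
```

```text
t 7.5 pos [ 0.4614 -0.2718  0.1977] yawY -0.274 tilt [ 0.002 -0.006] F [-0.2  0.5 -0.7] op 0.964 q [ 0.37  0.63  0.13  1.89 -0.12  0.62  0.29]
plate [225. 217.] 0.93 [ 0.3414 -0.2966  0.    ]
plate [354. 316.] 0.83 [ 0.4554 -0.4754  0.    ]
plate_rib [222. 229.] 0.88 [ 0.3455 -0.2995  0.03  ]
plate_rib [212. 352.] 0.68 [ 0.2718 -0.4556  0.03  ]
plate_nose [390. 260.] 0.95 [ 0.517  -0.4039  0.0035]
plate_nose [150. 180.] 0.85 [ 0.2787 -0.2306  0.0035]
0.89 [0.47932278 0.05826624 0.052     ] theta 1.6659182201415308
t 7.8 pos [ 0.4613 -0.2729  0.1979] yawY -0.275 tilt [ 0.002 -0.007] F [-0.1 -1.  -0.2] op 0.998 q [ 0.37  0.63  0.13  1.89 -0.12  0.62  0.29]
```

View pics/w3.png

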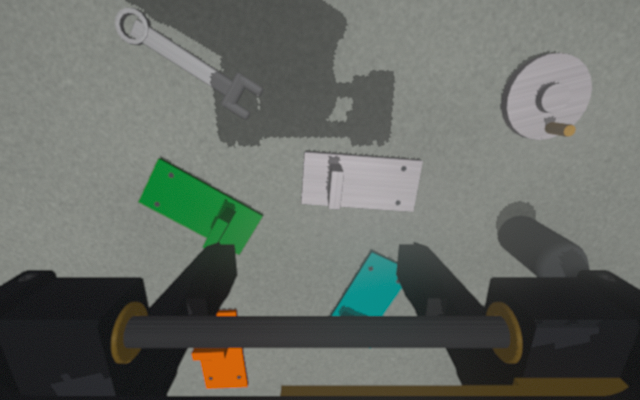

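The rib plate is at image corners (305,152), (422,159), (414,211) and (302,204). Its rib top is at about (336,183), and the fingers sit either side of it.

```bash
python3 - <<'E'
from fit import *
st(); c=cam("wrist")
p=fitbed([((-35,30,7),(305,152)),((-35,-30,7),(302,204)),((95,30,7),(422,159)),((95,-30,7),(414,211)),((0,20,43),(337,158)),((0,-20,43),(336.5,208))],c,(.47,-.29,-.3))
a=p[2]
plan([p[0],p[1],.10],a,vmax=.03)
E
```

```text
t 7.8 pos [ 0.4613 -0.2729  0.1979] yawY -0.275 tilt [ 0.002 -0.007] F [-0.1 -1.  -0.2] op 0.998 q [ 0.37  0.63  0.13  1.89 -0.12  0.62  0.29]
bed [ 0.4771 -0.2868 -0.3393]
[[-0.8, -0.6], [-0.6, -0.3], [1.6, -0.1], [0.5, -0.6], [1.1, 12.4], [-1.8, 0.5]]
[[-0.0021, 0.0047, 0.0245, 0.001, 0.0015, 0.016], [-0.0021, 0.0047, 0.0245, 0.001, 0.0015, 0.016], [-0.0021, 0.0048, 0.0245, 0.001, 0.0015, 0.016], [-0.002, 0.0048, 0.0245, 0.001, 0.0015, 0.016]]
```

>>> {"method": "play_rows", "body": {
  "targets": [
    [-0.002,0.0047,0.0245,0.001,0.0015,0.016],
    [-0.002,0.0047,0.0245,0.001,0.0015,0.016],
    [-0.002,0.0047,0.0245,0.001,0.0015,0.016],
    [-0.002,0.0047,0.0245,0.001,0.0015,0.016],
    [0,0,0,0,0,0]
  ]
}}

```text
clock: 8.22
tool_pos: [0.4808, -0.2876, 0.0988]
eef_rot: [0.817, 0.577, 0.002, 0.003]
contact_force: [0.3, -0.1, -0.3]
opening: 1.002
```

```bash
python3 - <<'E'
from h import *
st(); plan([.476,-.287,.015],-.339,vmax=.02)
E
```

```text
t 8.22 pos [ 0.4808 -0.2876  0.0988] yawY -0.341 tilt [ 0.007 -0.003] F [ 0.3 -0.1 -0.3] op 1.002 q [ 0.4   0.81  0.1   1.89 -0.17  0.44  0.28]
[[-0.0002, -0.0011, 0.0168, 0.0015, 0.0001, -0.0003], [-0.0002, -0.001, 0.0168, 0.0015, 0.0001, -0.0003], [-0.0002, -0.001, 0.0168, 0.0015, 0.0001, -0.0003], [-0.0002, -0.001, 0.0168, 0.0015, 0.0001, -0.0003], [-0.0002, -0.001, 0.0168, 0.0015, 0.0001, -0.0003]]
```

>>> {"method": "play_rows", "body": {
  "targets": [
    [0,-0.001,0.0165,0.0015,0,0],
    [0,-0.001,0.0165,0.0015,0,0],
    [0,-0.001,0.0165,0.0015,0,0],
    [0,-0.001,0.0165,0.0015,0,0],
    [0,-0.001,0.0155,0.0015,0,0]
  ]
}}

```text
clock: 8.63
tool_pos: [0.4797, -0.2877, 0.0204]
eef_rot: [0.816, 0.578, 0.001, 0.004]
contact_force: [-0.7, -0.0, -0.8]
opening: 0.999
```

>>> {"method": "play_rows", "body": {
  "targets": [
    [0,0,0,0,0,0]
  ]
}}

```text
clock: 8.72
tool_pos: [0.4786, -0.2867, 0.0192]
eef_rot: [0.816, 0.578, 0.001, 0.002]
contact_force: [-0.7, -0.1, 0.2]
opening: 1.001
```

```bash
python3 - <<'E'
from h import *
st(); plan([.476,-.287,.014],-.339,vmax=.02)
E
```

```text
t 8.72 pos [ 0.4786 -0.2867  0.0192] yawY -0.337 tilt [ 0.004 -0.003] F [-0.7 -0.1  0.2] op 1.001 q [ 0.42  0.95  0.06  1.91 -0.18  0.28  0.29]
[[-0.0011, -0.0024, 0.0052, 0.0045, 0.0013, 0.0017]]
```

>>> {"method": "play_rows", "body": {
  "targets": [
    [-0.001,-0.002,0.004,0.003,0,0],
    [0,0,0,0,0,0],
    [0,0,0,0,0,0],
    [0,0,0,0,0,0],
    [0,0,0,0,0,0]
  ],
  "hand": 0,
  "squeeze": 35
}}

```text
clock: 9.13
tool_pos: [0.4783, -0.2882, 0.0198]
eef_rot: [0.815, 0.579, 0.001, 0.003]
contact_force: [-0.7, 0.2, 0.2]
opening: 0.648
```

>>> {"method": "play_rows", "body": {
  "targets": [
    [0,0,0,0,0,0],
    [0,0,0,0,0,0],
    [0,0,0,0,0,0],
    [0,0,0,0,0,0],
    [0,0,0,0,0,0]
  ]
}}

```text
clock: 9.55
tool_pos: [0.4793, -0.2887, 0.0216]
eef_rot: [0.815, 0.579, 0.002, 0.005]
contact_force: [0.2, 0.7, -0.0]
opening: 0.267
```

>>> {"method": "play_rows", "body": {
  "targets": [
    [0,0,0,0,0,0],
    [0,0,0,0,0,0],
    [0,0,0,0,0,0],
    [0,0,0,0,0,0],
    [0,0,0,0,0,0]
  ]
}}

```text
clock: 9.97
tool_pos: [0.4789, -0.2885, 0.0215]
eef_rot: [0.816, 0.579, 0.001, 0.004]
contact_force: [0.2, 0.9, 1.4]
opening: 0.132
```

```bash
python3 - <<'E'
from h import *
st(); s=r.get_state(); p=s["tool_pos"]; plan([p[0],p[1],.15],vmax=.025)
E
```

```text
t 9.97 pos [ 0.4789 -0.2885  0.0215] yawY -0.336 tilt [ 0.007 -0.005] F [0.2 0.9 1.4] op 0.132 q [ 0.42  0.95  0.06  1.91 -0.18  0.28  0.29]
[[-0.0001, 0.0002, -0.0214, 0.0014, 0.0004, -0.0], [-0.0, 0.0002, -0.0214, 0.0014, 0.0004, -0.0], [-0.0, 0.0001, -0.0214, 0.0014, 0.0004, -0.0], [-0.0, 0.0001, -0.0214, 0.0014, 0.0004, -0.0], [-0.0, 0.0001, -0.0214, 0.0014, 0.0004, -0.0]]
[[-0.0, 0.0, -0.0214, 0.0014, 0.0004, -0.0]]
```

>>> {"method": "play_rows", "body": {
  "targets": [
    [0,0,0,0,0,0],
    [0,0,0,0,0,0],
    [0,0,0.006,0.001,0,0],
    [0,0,0.004,0.001,0,0]
  ],
  "hand": 0.35
}}

```text
clock: 10.3
tool_pos: [0.4796, -0.289, 0.0115]
eef_rot: [0.816, 0.579, 0.001, 0.004]
contact_force: [-0.6, -0.7, 0.2]
opening: 0.351
```

>>> {"method": "play_rows", "body": {
  "targets": [
    [0,0,0.003,0,0,0],
    [0,0,0.001,0,0,0],
    [0,0,0.001,0,0,0],
    [0,0,0.001,0,0,0],
    [0,0,0.001,0,0,0]
  ],
  "hand": 0
}}

```text
clock: 10.72
tool_pos: [0.4786, -0.2887, 0.0074]
eef_rot: [0.816, 0.578, 0.001, 0.003]
contact_force: [-2.2, 1.3, 14.3]
opening: 0.135
```

>>> {"method": "play_rows", "body": {
  "targets": [
    [0,0,0,0,0,0],
    [0,0,0,0,0,0],
    [0,0,0,0,0,0],
    [0,0,0,0,0,0]
  ]
}}

```text
clock: 11.05
tool_pos: [0.4785, -0.2886, 0.0075]
eef_rot: [0.816, 0.578, 0.001, 0.003]
contact_force: [-0.6, -0.1, 4.0]
opening: 0.133
```

```bash
python3 - <<'E'
from h import *
import h
st(); plan([.478,-.289,.10],vmax=.025)
s=dict(r.get_state())
Y=np.array([np.cos(-.336),np.sin(-.336),0]);Z=np.array([0,0,-1.])
class F:
    def get_state(self): return {**s,"tool_pos":np.array([.478,-.289,.1]),"eef_rot":Ro.from_matrix(np.c_[np.cross(Y,Z),Y,Z]).as_quat()}
h.r=F(); plan([.510,-.006,.11],.14,vmax=.03)
E
```

```text
t 11.05 pos [ 0.4785 -0.2886  0.0075] yawY -0.337 tilt [ 0.005 -0.004] F [-0.6 -0.1  4. ] op 0.133 q [ 0.43  0.97  0.06  1.91 -0.18  0.26  0.29]
[[-0.0002, 0.0001, -0.0231, 0.0015, 0.0005, -0.0], [-0.0002, 0.0, -0.0231, 0.0015, 0.0005, -0.0], [-0.0002, -0.0, -0.0231, 0.0015, 0.0005, -0.0], [-0.0001, -0.0, -0.0231, 0.0015, 0.0005, -0.0]]
[[0.0278, -0.0063, -0.001, 0.0, 0.0, -0.0476], [0.028, -0.005, -0.001, 0.0, 0.0, -0.0476], [0.0282, -0.0036, -0.001, 0.0, 0.0, -0.0476], [0.0284, -0.0023, -0.001, 0.0, 0.0, -0.0476], [0.0285, -0.0009, -0.001, 0.0, 0.0, -0.0476]]
[[0.0285, 0.0004, -0.001, 0.0, 0.0, -0.0476], [0.0284, 0.0018, -0.001, 0.0, 0.0, -0.0476], [0.0283, 0.0031, -0.001, 0.0, 0.0, -0.0476], [0.0281, 0.0045, -0.001, 0.0, 0.0, -0.0476], [0.0279, 0.0058, -0.001, 0.0, 0.0, -0.0476]]
```

>>> {"method": "play_rows", "body": {
  "targets": [
    [0,0,-0.023,0.0015,0.0005,0],
    [0,0,-0.023,0.0015,0.0005,0],
    [0,0,-0.023,0.0015,0.0005,0],
    [0,0,-0.023,0.0015,0.0005,0],
    [0,0,0,0,0,0]
  ]
}}

```text
clock: 11.47
tool_pos: [0.4755, -0.2868, 0.0981]
eef_rot: [0.816, 0.578, -0.002, -0.005]
contact_force: [-0.2, -0.4, -2.5]
opening: 0.134
```

>>> {"method": "play_rows", "body": {
  "targets": [
    [0.028,-0.0063,-0.001,0,0,-0.0476],
    [0.028,-0.005,-0.001,0,0,-0.0476],
    [0.0282,-0.0036,-0.001,0,0,-0.0476],
    [0.0284,-0.0023,-0.001,0,0,-0.0476],
    [0.0285,-0.001,-0.001,0,0,-0.0476]
  ]
}}

```text
clock: 11.88
tool_pos: [0.4897, -0.1505, 0.0998]
eef_rot: [0.743, 0.669, -0.005, -0.002]
contact_force: [0.7, 0.3, -2.2]
opening: 0.133
```

>>> {"method": "play_rows", "body": {
  "targets": [
    [0.0285,0.0004,-0.001,0,0,-0.0476],
    [0.0284,0.0018,-0.001,0,0,-0.0476],
    [0.0283,0.003,-0.001,0,0,-0.0476],
    [0.0281,0.0045,-0.001,0,0,-0.0476],
    [0.02,0.0058,-0.001,0,0,-0.0476]
  ]
}}

```text
clock: 12.3
tool_pos: [0.5032, -0.0078, 0.0981]
eef_rot: [0.653, 0.757, -0.007, -0.007]
contact_force: [-0.2, 0.1, -2.2]
opening: 0.134
```

>>> {"method": "play_rows", "body": {
  "targets": [
    [0,0,0,0,0,0],
    [0,0,0,0,0,0],
    [0,0,0,0,0,0]
  ]
}}

```text
clock: 12.55
tool_pos: [0.5024, 0.0, 0.0949]
eef_rot: [0.648, 0.761, -0.006, -0.01]
contact_force: [0.9, 0.3, -1.6]
opening: 0.133
```

```bash
python3 - <<'E'
from h import *
st()
ims={}
c=cam("wrist"); im=r.snapshot("wrist"); cv2.imwrite("pics/w4.png",im)
for k,z in {"plate_nose":.106,"mouth":.03}.items():
    for d in r.tip_of(k,"wrist")[:2]: print("wrist",k,np.round(d["uv"]),round(d["confidence"],2),np.round(onz(c,d["uv"],z),4))
for n in ("scene","side"):
  c=cam(n); im=r.snapshot(n); cv2.imwrite(f"pics/{n}4.png",im)
  for d in r.tip_of("hasp_tab",n)[:1]:
    w=onz(c,d["uv"],.052);v=w[:2]-[.607,.064]; print(n,d["confidence"],w,"theta",np.arctan2(-v[0],-v[1])+.14)
plan([.510,-.006,.11],.14,vmax=.03)
E
```

```text
t 12.55 pos [0.5024 0.     0.0949] yawY 0.16 tilt [-0.024  0.003] F [ 0.9  0.3 -1.6] op 0.133 q [-0.12  0.78  0.05  2.03 -0.12  0.35  0.19]
wrist plate_nose [495. 256.] 0.57 [0.5833 0.0246 0.106 ]
wrist mouth [488. 230.] 0.59 [0.6235 0.0103 0.03  ]
scene 0.56 [0.483502   0.04109635 0.052     ] theta 1.5274220511953547
side 0.58 [0.47853524 0.06690774 0.052     ] theta 1.7334270352070509
[[-0.0057, 0.006, -0.0143, -0.0215, -0.0056, 0.0179]]
```

View pics/w4.png

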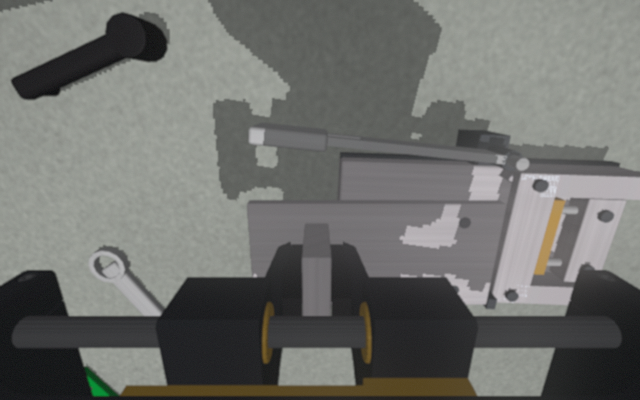

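```bash
python3 - <<'E'
from fit import *
# from w4, state at time of picture
s=dict(r.get_state()); print(s["clock"],s["tool_pos"])
K=np.array(r.get_calibration("wrist")["intrinsics"]);H=np.array(r.get_calibration("wrist")["hand_eye"])
Rc=H[:3,:3].T; ct=(K,Rc,-Rc@H[:3,3])  # tool frame as world
# plate top plane at tool z=+0.0005
for uv in ((248,202),(503,205)): print("plate corner in tool",np.round(onz(ct,uv,.0005),4))
c=cam("wrist")
b=np.array([.627,.010]);a=.14;R=np.array([[np.cos(a),-np.sin(a)],[np.sin(a),np.cos(a)]])
for n,X in {"apron+":(-110,47,30),"lip+":(0,47,50),"lip-":(0,-47,50),"liprear+":(25,47,50)}.items():
    X=np.array(X)/1000; print(n,np.round(proj(c,np.r_[b+R@X[:2],X[2]]),0))
E
```

```text
12.9 [ 0.50287333 -0.00132034  0.09583938]
plate corner in tool [ 0.0335 -0.0349  0.0005]
plate corner in tool [0.032  0.0908 0.0005]
apron+ [343. 161.]
lip+ [523. 172.]
lip- [493. 301.]
liprear+ [564. 173.]
```

```bash
python3 - <<'E'
from h import *
plan([.508,-.0078,.055],.15,vmax=.012)
E
```

```text
[[-0.0019, 0.0012, 0.0102, -0.0054, -0.0014, 0.002], [-0.0018, 0.0012, 0.0102, -0.0054, -0.0014, 0.002], [-0.0018, 0.0011, 0.0102, -0.0054, -0.0014, 0.002], [-0.0018, 0.0011, 0.0102, -0.0054, -0.0014, 0.002]]
```

>>> {"method": "play_rows", "body": {
  "targets": [
    [-0.0018,0.0012,0.01,-0.0054,-0.0014,0.002],
    [-0.0018,0.0012,0.01,-0.0054,-0.0014,0.002],
    [-0.0018,0.0012,0.01,-0.0054,-0.0014,0.002],
    [-0.0018,0.0012,0.01,-0.0054,-0.0014,0.002],
    [0,0,0,0,0,0]
  ]
}}

```text
clock: 13.32
tool_pos: [0.51, -0.0104, 0.0557]
eef_rot: [0.654, 0.756, 0.002, 0.002]
contact_force: [-0.4, -0.0, -3.0]
opening: 0.134
```

```bash
python3 - <<'E'
from h import *
st();plan([.508,-.0078,.041],.15,vmax=.006)
E
```

```text
t 13.32 pos [ 0.51   -0.0104  0.0557] yawY 0.145 tilt [ 0.005 -0.001] F [-0.4 -0.  -3. ] op 0.134 q [-0.09  0.86  0.04  2.05 -0.12  0.23  0.2 ]
[[0.0009, -0.0006, 0.0049, 0.0018, 0.0005, -0.0017], [0.0009, -0.0006, 0.0049, 0.0018, 0.0005, -0.0017], [0.0009, -0.0005, 0.0049, 0.0018, 0.0005, -0.0017]]
```

>>> {"method": "play_rows", "body": {
  "targets": [
    [0.0009,0,0.0049,0.0018,0.0005,-0.0017],
    [0.0009,0,0.0049,0.0018,0.0005,-0.0017],
    [0.0009,0,0.0045,0.0018,0.0005,-0.0017],
    [0,0,0,0,0,0],
    [0,0,0,0,0,0]
  ]
}}

```text
clock: 13.73
tool_pos: [0.5103, -0.008, 0.0411]
eef_rot: [0.652, 0.758, 0.0, 0.0]
contact_force: [0.3, 0.5, -1.9]
opening: 0.128
```

```bash
python3 - <<'E'
from h import *
st()
im=r.snapshot("wrist"); cv2.imwrite("pics/w5.png",im); b=r.snapshot("side"); cv2.imwrite("pics/side5.png",b)
C=np.zeros((600,800,3),np.uint8); C[:300]=cv2.resize(im[120:320,200:640],(800,300))
C[300:,:600]=cv2.resize(b[180:260,220:380],(600,300),interpolation=cv2.INTER_CUBIC); cv2.imwrite("pics/v5.png",C); st()
E
```

```text
t 13.73 pos [ 0.5103 -0.008   0.0411] yawY 0.149 tilt [0. 0.] F [ 0.3  0.5 -1.9] op 0.128 q [-0.09  0.89  0.03  2.05 -0.12  0.21  0.2 ]
t 13.83 pos [ 0.5103 -0.008   0.0413] yawY 0.149 tilt [0.001 0.   ] F [-0.2  0.5 -1.5] op 0.135 q [-0.09  0.88  0.03  2.05 -0.12  0.21  0.2 ]
```

View pics/v5.png

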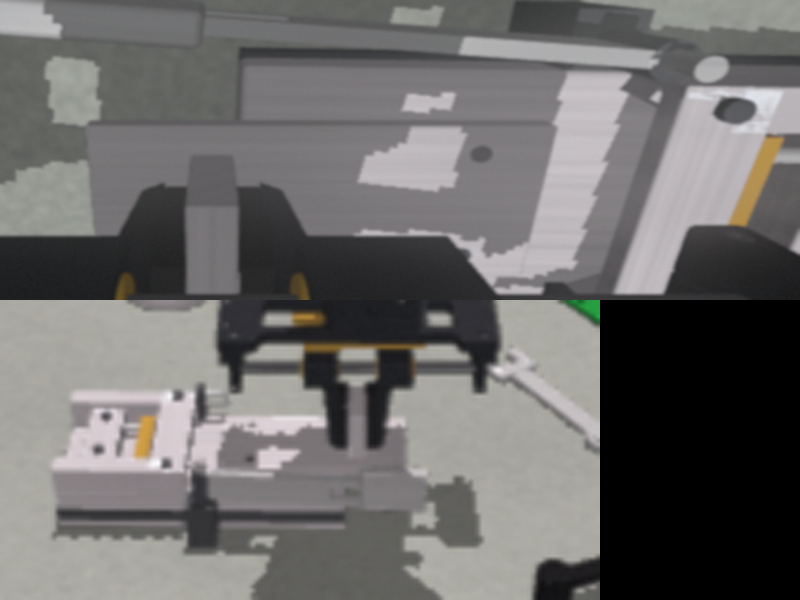

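```bash
python3 - <<'E'
from h import *
c=cam("wrist")
b=np.array([.627,.010]);a=.14;R=np.array([[np.cos(a),-np.sin(a)],[np.sin(a),np.cos(a)]])
for n,uv,z in (("apron corner",(332,158),.03),("apron edge far",(552,165),.03),("tail",(248.4,201.3),.0406),("nose",(505,201.3),.0406),("lip+ corner",(578,180),.05),("lip mid",(539.5,315),.05)):
    w=onz(c,uv,z); print(n,np.round(w,4),"bed",np.round(R.T@(w[:2]-b),4))
plan([.627-.040,.010-.0056-.001,.041],.15,vmax=.02)
E
```

```text
apron corner [0.5089 0.0457 0.03  ] bed [-0.112   0.0518]
apron edge far [0.6201 0.0588 0.03  ] bed [-0.      0.0493]
tail [0.4709 0.0203 0.0406] bed [-0.1532  0.0319]
nose [0.5958 0.0391 0.0406] bed [-0.0268  0.0332]
lip+ corner [0.6185 0.0561 0.05  ] bed [-0.002   0.0468]
lip mid [ 0.6288 -0.0165  0.05  ] bed [-0.0019 -0.0265]
[[-0.0, 0.0194, 0.0001, 0.0002, -0.0, -0.0001], [-0.0, 0.0194, 0.0001, 0.0002, -0.0, -0.0001], [-0.0, 0.0194, 0.0001, 0.0002, -0.0, -0.0001], [-0.0001, 0.0194, 0.0001, 0.0002, -0.0, -0.0001]]
```

The plate is level just above the apron and square in front of the mouth. Its side edge is 18 mm from the apron's edge, where 17 mm is ideal. Next is the insertion.

>>> {"method": "play_rows", "body": {
  "targets": [
    [0.0005,0.01,0,0,0,0],
    [0.0005,0.012,0,0,0,0],
    [0,0.012,0,0,0,0],
    [0,0.008,0,0,0,0],
    [0,0,0,0,0,0]
  ]
}}

```text
clock: 14.25
tool_pos: [0.5524, -0.0006, 0.0425]
eef_rot: [0.652, 0.758, -0.0, -0.0]
contact_force: [0.0, 0.5, -1.9]
opening: 0.131
```

```bash
python3 - <<'E'
from h import *
st()
b=np.array([.627,.010]);a=.14;R=np.array([[np.cos(a),-np.sin(a)],[np.sin(a),np.cos(a)]])
print(R.T@(r.get_state()["tool_pos"][:2]-b))
E
```

```text
t 14.25 pos [ 0.5524 -0.0006  0.0425] yawY 0.149 tilt [-0. -0.] F [ 0.   0.5 -1.9] op 0.131 q [-0.11  0.9   0.05  1.92 -0.12  0.32  0.19]
[-7.53800445e-02 -3.68166748e-05]
```

>>> {"method": "play_rows", "body": {
  "targets": [
    [0,0,0.003,0,0,0],
    [0,0.003,0.001,0,0,0],
    [0,0.006,0.0005,0,0,0],
    [0,0.006,0.0005,0,0,0],
    [0,0,0,0,0,0]
  ]
}}

```text
clock: 14.67
tool_pos: [0.5606, 0.0006, 0.0381]
eef_rot: [0.653, 0.757, -0.005, -0.005]
contact_force: [-1.0, 1.3, 4.1]
opening: 0.135
```

```bash
cat > s.py <<'E'
from h import *
st()
b=np.array([.627,.010]);a=.14;R=np.array([[np.cos(a),-np.sin(a)],[np.sin(a),np.cos(a)]])
s=r.get_state();print("bed xy",np.round(R.T@(s["tool_pos"][:2]-b),4),"F bed",np.round(R.T@s["contact_force"][:2],1))
E
python3 s.py
```

```text
t 14.67 pos [0.5606 0.0006 0.0381] yawY 0.148 tilt [-0.014 -0.001] F [-1.   1.3  4.1] op 0.135 q [-0.11  0.92  0.05  1.88 -0.12  0.35  0.18]
bed xy [-0.0671  0.    ] F bed [-0.8  1.4]
```

>>> {"method": "play_rows", "body": {
  "targets": [
    [0,0.004,-0.001,-0.006,0,0],
    [0,0.006,-0.0005,-0.004,0,0],
    [0,0.006,0,-0.002,0,0],
    [0,0.006,0,0,0,0],
    [0,0.003,0,0,0,0]
  ]
}}

```text
clock: 15.08
tool_pos: [0.5658, 0.0019, 0.0389]
eef_rot: [0.654, 0.756, -0.015, -0.016]
contact_force: [-5.6, 0.7, 11.2]
opening: 0.135
```

```bash
python3 s.py
```

```text
t 15.08 pos [0.5658 0.0019 0.0389] yawY 0.144 tilt [-0.043 -0.001] F [-5.6  0.7 11.2] op 0.135 q [-0.12  0.93  0.06  1.84 -0.13  0.42  0.18]
bed xy [-0.0617  0.0005] F bed [-5.4  1.5]
```

>>> {"method": "play_rows", "body": {
  "targets": [
    [0,0.004,-0.0015,-0.03,0,0],
    [0,0.006,-0.001,-0.025,0,0],
    [0,0.008,0,-0.02,0,0]
  ]
}}

```text
clock: 15.33
tool_pos: [0.5682, 0.0028, 0.0387]
eef_rot: [0.656, 0.755, 0.003, -0.003]
contact_force: [-7.5, -1.0, -2.8]
opening: 0.134
```

```bash
python3 s.py
```

```text
t 15.33 pos [0.5682 0.0028 0.0387] yawY 0.141 tilt [-0.001  0.008] F [-7.5 -1.  -2.8] op 0.134 q [-0.11  0.92  0.05  1.87 -0.13  0.35  0.18]
bed xy [-0.0592  0.0011] F bed [-7.5  0. ]
```

>>> {"method": "play_rows", "body": {
  "targets": [
    [0,0.012,0,-0.015,-0.004,0],
    [0,0.014,0,-0.015,-0.004,0],
    [0,0.016,0,-0.015,0,0]
  ]
}}

```text
clock: 15.58
tool_pos: [0.5701, 0.0029, 0.0376]
eef_rot: [0.658, 0.753, -0.012, -0.014]
contact_force: [-33.1, -3.0, 35.9]
opening: 0.137
```

```bash
python3 s.py
```

```text
t 15.58 pos [0.5701 0.0029 0.0376] yawY 0.135 tilt [-0.036  0.001] F [-33.1  -3.   35.9] op 0.137 q [-0.12  0.93  0.06  1.83 -0.13  0.42  0.17]
bed xy [-0.0573  0.0009] F bed [-33.2   1.7]
```

>>> {"method": "play_rows", "body": {
  "targets": [
    [0,0.006,-0.002,-0.03,0,0.003],
    [0,0.008,-0.001,-0.025,0,0.002],
    [0,0.01,0,-0.025,0,0]
  ]
}}

```text
clock: 15.83
tool_pos: [0.5702, 0.0035, 0.0378]
eef_rot: [0.66, 0.751, 0.002, -0.004]
contact_force: [-14.2, -3.2, 0.7]
opening: 0.135
```

```bash
python3 s.py; python3 - <<'E'
from h import *
a=cv2.imread("pics/w5.png")
ims=[]
for n in("scene","side"):
    im=r.snapshot(n); cv2.imwrite(f"pics/{n}6.png",im); ims.append(im)
    o=cv2.imread(f"pics/{n}0.png")
    for lab,i in(("old",o),("new",im)):
        h=cv2.cvtColor(i,cv2.COLOR_BGR2HSV); m=((h[...,0]>12)&(h[...,0]<28)&(h[...,1]>120)).astype(np.uint8)
        box=(slice(225,250),slice(325,370)) if n=="scene" else (slice(195,235),slice(240,275))
        ys,xs=np.nonzero(m[box]); c=cam(n); print(n,lab,len(xs),xs.mean()+box[1].start if len(xs) else 0,ys.mean()+box[0].start if len(xs) else 0, np.round(onz(c,(xs.mean()+box[1].start,ys.mean()+box[0].start),.041),4) if len(xs) else 0)
C=np.zeros((600,800,3),np.uint8)
o=[cv2.imread("pics/scene0.png"),ims[0]]
for k in (0,1): C[:300,400*k:400*k+400]=cv2.resize(o[k][205:265,300:380],(400,300),interpolation=cv2.INTER_CUBIC)
o=[cv2.imread("pics/side0.png"),ims[1]]
for k in (0,1): C[300:,400*k:400*k+400]=cv2.resize(o[k][190:250,230:310],(400,300),interpolation=cv2.INTER_CUBIC)
cv2.imwrite("pics/v6.png",C)
E
python3 s.py
```

```text
t 15.83 pos [0.5702 0.0035 0.0378] yawY 0.128 tilt [-0.004  0.008] F [-14.2  -3.2   0.7] op 0.135 q [-0.11  0.92  0.05  1.86 -0.14  0.36  0.18]
bed xy [-0.0572  0.0015] F bed [-14.5  -1.1]
scene old 27 345.85185185185185 237.0 [0.6605 0.0124 0.041 ]
scene new 9 348.22222222222223 238.77777777777777 [0.6681 0.017  0.041 ]
side old 35 258.0857142857143 216.02857142857144 [0.6573 0.011  0.041 ]
side new 38 254.23684210526315 216.0 [0.6675 0.0124 0.041 ]
t 15.93 pos [0.5701 0.0034 0.0377] yawY 0.128 tilt [-0.005  0.008] F [-12.5  -1.5   2. ] op 0.132 q [-0.11  0.93  0.05  1.86 -0.14  0.36  0.18]
bed xy [-0.0572  0.0014] F bed [-12.6   0.2]
```

View pics/v6.png

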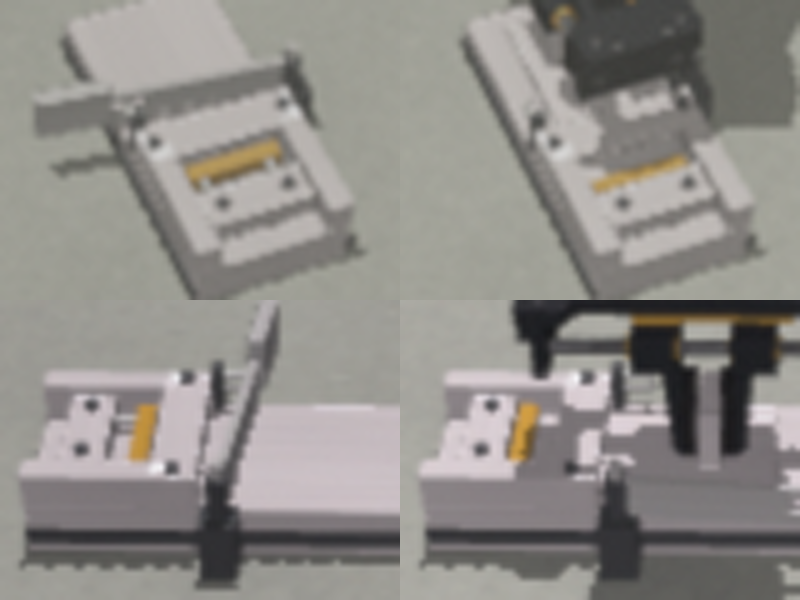

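The side view shows the brass bar moved back about 10 mm and resting against the rear block. The push is 12.6 N, above the 9 N spring end force. I'll firm up the push and watch whether it holds.

>>> {"method": "play_rows", "body": {
  "targets": [
    [0,0.012,-0.001,-0.022,-0.003,-0.004],
    [0,0.013,-0.001,-0.025,-0.003,-0.004]
  ]
}}

```text
clock: 16.1
tool_pos: [0.5701, 0.0034, 0.0375]
eef_rot: [0.658, 0.753, -0.001, -0.005]
contact_force: [-22.0, -1.5, 20.8]
opening: 0.134
```

```bash
python3 s.py; python3 - <<'E'
from h import *
for i in range(12): im=r.snapshot("side")
c=cam("side")
h=cv2.cvtColor(im,cv2.COLOR_BGR2HSV); m=(h[...,0]>12)&(h[...,0]<28)&(h[...,1]>120)
ys,xs=np.nonzero(m[195:235,240:275]); print("stop uv",xs.mean()+240,ys.mean()+195)
for n in ("scene","side"):
  if n=="scene": r.snapshot(n)
  for d in r.tip_of("hasp_tab",n)[:1]:
    w=onz(cam(n),d["uv"],.052);v=w[:2]-[.607,.064]; print(n,round(d["confidence"],2),w,"theta",np.arctan2(-v[0],-v[1])+.14)
E
python3 s.py
```

```text
t 16.1 pos [0.5701 0.0034 0.0375] yawY 0.133 tilt [-0.008  0.005] F [-22.   -1.5  20.8] op 0.134 q [-0.11  0.93  0.05  1.86 -0.13  0.37  0.18]
bed xy [-0.0572  0.0014] F bed [-21.9   1.6]
stop uv 254.23684210526315 216.0
scene 0.57 [ 0.67130133 -0.00379308  0.052     ] theta -0.618970543588192
side 0.91 [0.47539789 0.06802121 0.052     ] theta 1.7413426043954416
t 16.85 pos [0.5702 0.0034 0.0376] yawY 0.133 tilt [-0.007  0.005] F [-20.4  -1.4  15.2] op 0.131 q [-0.11  0.93  0.05  1.86 -0.13  0.37  0.18]
bed xy [-0.0572  0.0014] F bed [-20.4   1.5]
```

```bash
python3 -c "
from h import *
print(r.finish_job())"; python3 s.py
```

```text
the job is handed in; nothing more can be done
None
the job is handed in; nothing more can be done
```

The job is done and handed in at about 17 s of the 66 s allowed. I swung the hasp open, slid the rib plate under the keeper lip onto the sprung stop, and finished still holding it, pressed fully home.

- **Stop:** in the side camera the brass bar moved back about 10 mm and rests against its end block. The plate stayed in the same place as the push went from about 13 N to 33 N, so the stop is on its solid end. The last push was a steady 20 N or so for 0.75 s before I handed in.
- **Grip:** the fingers were closed on the 12 mm rib, with an opening of about 11.5 mm at 35 N. The last push also left about 15 N of upward force, because the plate is pressed slightly onto the bed.
- **Hasp:** it ended at about 1.65 to 1.74 rad by the side camera. The scene camera gave 1.53 rad earlier, but its last reading pointed to a spot on the bed, so I ignored it.
- **Force peak:** for a moment during the push, the plate read 33 N along the slide and 36 N upward, about 49 N in all. That force was on the plate in the fingers. It is over the 40 N figure given for the arm or gripper body, but well under the 120 N wrist limit.
- **Other items:** I did not touch any of the other things on the bench, though I took no final picture to check them.

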